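# Square up a glue-up, lay its cauls and weight it

## Task

Get this glue-up ready for its clamps: first tap the stack of plywood layers on the stand until every layer sits flush against both blue stops. Then tip out each orange caul hidden in the tall grey tubes (one or two) and lay it flat across the stack, square to it and centred over its width, midway between the side stop and an end of the stack (two cauls: one at each end), and stand the brass weight on the middle of the stack. Leave the stack flush and the other things on the table where they are.

Things in the scene. Friction and masses are not known exactly. Their poses are not given: they have to be found in the camera images.
- stand: the gluing stand, fixed: a narrow raised bed (120 x 52 mm, top 60 mm above the table) on a 170 x 120 mm foot plate, with two blue stops. Origin under its centre, on the table; x along the bed, y across. A layer flush against both stops has its centre at x = 0, y = 0. The bed covers x -60 to 60, y -22 to 30 mm, less than a layer, so fingertips may reach below its top at the stack's free edges
- caul1_mid (a point): the middle of caul 1 (centre of the bar)
- caul2_mid (a point): the middle of caul 2 (centre of the bar)
- layer1: layer 1 of the glue-up: a plywood plate 140 (x) x 60 (y) x 6 mm (z), 40 g, lying in the stack on the stand, counted from below; origin at the centre of its underside
- layer2: layer 2 of the glue-up: a plywood plate 140 (x) x 60 (y) x 6 mm (z), 40 g, lying in the stack on the stand, counted from below; origin at the centre of its underside
- layer3: layer 3 of the glue-up: a plywood plate 140 (x) x 60 (y) x 6 mm (z), 40 g, lying in the stack on the stand, counted from below; origin at the centre of its underside
- layer4: layer 4 of the glue-up: a plywood plate 140 (x) x 60 (y) x 6 mm (z), 40 g, lying in the stack on the stand, counted from below; origin at the centre of its underside; may be absent
- layer5: layer 5 of the glue-up: a plywood plate 140 (x) x 60 (y) x 6 mm (z), 40 g, lying in the stack on the stand, counted from below; origin at the centre of its underside; may be absent
- caul1: caul 1: an orange smooth plastic clamping bar, 18 x 18 x 100 mm, about 30 g, standing at the bottom of tube 1 at the start; origin at the centre of one end, z along its length, pointing to the tube's mouth at the start; may be absent (its tube is then empty)
- caul2: caul 2: an orange smooth plastic clamping bar, 18 x 18 x 100 mm, about 30 g, standing at the bottom of tube 2 at the start; origin at the centre of one end, z along its length, pointing to the tube's mouth at the start; may be absent (its tube is then empty)
- tube1: tube 1: a grey smooth plastic square tube with a yellow band near its mouth, loose, upright: 40 x 40 mm outside, 30 x 30 mm inside, 170 mm tall, floor 6 mm thick, about 200 g; origin at the centre of its underside, z towards its open mouth. A caul inside ends 64 mm below the mouth, too deep to grip; it slides when the tube is tipped some 30 degrees mouth down
- tube2: tube 2: a grey smooth plastic square tube with a yellow band near its mouth, loose, upright: 40 x 40 mm outside, 30 x 30 mm inside, 170 mm tall, floor 6 mm thick, about 200 g; origin at the centre of its underside, z towards its open mouth. A caul inside ends 64 mm below the mouth, too deep to grip; it slides when the tube is tipped some 30 degrees mouth down
- glue: bystander, loose: glue bottle, 52 mm wide, 150 mm tall; origin at the centre of its underside
- paint_can: bystander, loose: paint can, 90 mm wide, 110 mm tall; origin at the centre of its underside
- filler_jar: bystander, loose: filler jar, 70 mm wide, 80 mm tall; origin at the centre of its underside
- sanding_block: bystander, loose: cork sanding block, 100 x 60 x 35 mm; origin at the centre of its underside
- tape: bystander, loose: roll of masking tape lying flat, 96 mm wide, 25 mm high; origin at the centre of its underside
- side_stop (a point): middle of the side stop's face towards the stack, at bed height: in the stand's frame x = 0, y = +30, z = 60 mm. The stop is an upright blue block, 40 mm long (x -20 to 20 mm), reaching 38 mm above the bed; it looks to the stand's -y
- end_stop (a point): middle of the end stop's face towards the stack, at bed height: in the stand's frame x = +70, y = 0, z = 60 mm. An upright blue block, 34 mm wide (y -17 to 17 mm), reaching 38 mm above the bed; it looks to the stand's -x
- weight: the brass weight, loose, standing on the table: a round foot 42 mm wide and 24 mm high, with a round knob 18 mm wide on top of it, 52 mm tall in all, 400 g; origin at the centre of its underside, z up through the knob

How it is judged (in metres and radians):
On the way:
1. every layer is flush against both stops, with no caul on the stack yet (x of layer1 in the frame of stand between -0.0035 and 0.0035 m and y of layer1 in the frame of stand between -0.0035 and 0.0035 m and z of each of layer1, layer2, layer3, layer4, layer5 in the frame of stand above 0.057 m and angle between the x axis of each of layer1, layer2, layer3, layer4, layer5 and the x axis of stand, either way round below 0.05 rad and x of layer2 in the frame of stand between -0.0035 and 0.0035 m and y of layer2 in the frame of stand between -0.0035 and 0.0035 m and x of layer3 in the frame of stand between -0.0035 and 0.0035 m and y of layer3 in the frame of stand between -0.0035 and 0.0035 m and x of layer4 in the frame of stand between -0.0035 and 0.0035 m and y of layer4 in the frame of stand between -0.0035 and 0.0035 m and x of layer5 in the frame of stand between -0.0035 and 0.0035 m and y of layer5 in the frame of stand between -0.0035 and 0.0035 m and horizontal distance between each of caul1_mid, caul2_mid and stand above 0.12 m), for 0.2 s.
At the end, for the whole second after the job is handed in: layers within 3.5 mm of flush at both stops, 3 degrees of square; each caul at rest, level across the stack, within 10 degrees of square, its middle within 18 mm of the centre line, 29 to 61 mm from the side stop's middle, two on opposite sides; weight upright on the stack within 15 mm of its centre (x of layer1 in the frame of stand between -0.0035 and 0.0035 m and y of layer1 in the frame of stand between -0.0035 and 0.0035 m and z of each of layer1, layer2, layer3, layer4, layer5 in the frame of stand above 0.057 m and angle between the x axis of each of layer1, layer2, layer3, layer4, layer5 and the x axis of stand, either way round below 0.05 rad and x of layer2 in the frame of stand between -0.0035 and 0.0035 m and y of layer2 in the frame of stand between -0.0035 and 0.0035 m and x of layer3 in the frame of stand between -0.0035 and 0.0035 m and y of layer3 in the frame of stand between -0.0035 and 0.0035 m and x of layer4 in the frame of stand between -0.0035 and 0.0035 m and y of layer4 in the frame of stand between -0.0035 and 0.0035 m and x of layer5 in the frame of stand between -0.0035 and 0.0035 m and y of layer5 in the frame of stand between -0.0035 and 0.0035 m and y of caul1_mid in the frame of stand between -0.018 and 0.018 m and z of caul1_mid in the frame of stand between 0.089 and 0.103 m and angle between the z axis of each of caul1, caul2 and the y axis of stand, either way round below 0.18 rad and angle between caul1's own z axis and vertical between 1.45 and 1.69 rad and (x of caul1_mid in the frame of stand between 0.029 and 0.061 m or x of caul1_mid in the frame of stand between -0.061 and -0.029 m) and linear speed of each of caul1, caul2, weight below 0.02 m/s and y of caul2_mid in the frame of stand between -0.018 and 0.018 m and z of caul2_mid in the frame of stand between 0.089 and 0.103 m and angle between caul2's own z axis and vertical between 1.45 and 1.69 rad and (x of caul2_mid in the frame of stand between 0.029 and 0.061 m or x of caul2_mid in the frame of stand between -0.061 and -0.029 m) and horizontal distance between caul1_mid and caul2_mid above 0.05 m and x of weight in the frame of stand between -0.015 and 0.015 m and y of weight in the frame of stand between -0.015 and 0.015 m and z of weight in the frame of stand between 0.081 and 0.093 m and angle between weight's own z axis and vertical below 0.1 rad); the robot touches nothing.
It fails at once if a bystander was pushed more than 5 cm away (distance of any of glue, paint_can, filler_jar, sanding_block, tape from where it was at the start of the episode above 0.05 m).
Of caul1, caul2 only 1 to 2 are there at a start; the rules pass over those that are not, and their reading is None.
Of layer4, layer5 only 1 to 2 are there at a start; the rules pass over those that are not, and their reading is None.
At some moment in a run one of caul1, caul2, layer3 may be knocked a few centimetres aside while the robot is not near it.
Once in a run the grip may slacken for a moment while it holds something.
It also fails if it takes over 210 s, if anything falls off the work surface, if the arm or the gripper's body presses on something with over 40 N, if the wrist force passes 120 N, or if a joint passes its speed limit or range.

## Robot

A 6-joint arm with a two-finger parallel gripper is mounted at the origin on the work surface. World frame = base frame: x ahead of the robot, y to its left, z up, the work surface at z = 0. Lengths are in mm, angles in rad, forces in N, time in s.
With the tool pointing down it reaches from about 300 to 775 mm from the base axis. Payload 14.6 kg.
Tool frame: the origin (TCP) lies on the mounting face of the last link; the fingertips stand 199 mm ahead of it and the grasp point (between the pads) lies 180 mm ahead of it; z points along the fingers, y is the line along which they close (so a half turn about z gives the same grasp; the last joint's range is limited). The gripper opens to 94 mm and grips with 3 to 60 N. Pads are 16 mm wide; open, the fingers measure 119 mm over their backs; the gripper's body (75 mm by 177 mm) begins 78 mm behind the grasp point.
Start: joints at [-0.067, 0.3, 1.521, -0, 1.321, -0.067], TCP at [549.992, -0.002, 404.646] pointing down, gripper open.
Joint ranges: [-3.03, 3.03], [-0.79, 2.21], [0.23, 2.52], [-1.04, 4.18], [0, 3.07], [-2.55, 2.55]. Speed limits (rad/s): [2.22, 2.22, 2.57, 3.14, 3.14, 3.14].

## Interface

Orientations are given as [roll, pitch, yaw] about the fixed x, y, z axes, in that order (R = Rz(yaw) Ry(pitch) Rx(roll)).
In Python, from cell import manip gives the robot as it stands. The module is installed in compiled form; this text tells all that it offers.
- The arm moves only by the shell command python3 -m creep 'ROWS' [FORCE]. ROWS is a JSON object of lists of equal length, an entry for each row: "slide": the shift along the world's x, y, z in cm, a list of three; "turn": the turn about the world's z in rad; "claw": the opening, from 0 (shut) to 1 (fully open). A call has 1 to 8 rows; each row shifts and turns the commanded pose from where the row before left it; what a row does not reach is not made up. A row lasts 1/8 s, in which the tool goes at most 62.5 mm and 10.7 degrees, less where a joint would pass 70% of its speed; a pose out of reach is approached as far as the arm can. A call with a gripper value outside its range is refused whole. The fingers move at their own pace and stop on an object; FORCE is the grip in N (left out, the last holds). Time passes only in rows, so rows that do not move let the fingers close. It gives the time, the measured TCP pose, the force, the opening and the grip force at its end, in the units of the state.
- manip.read_state(): the state, without advancing time (a new reading comes with each control period).
- manip.camera(name): name is "scene" or "side" or "wrist"; returns (picture, depth): 384x512x3 uint8, red, green, blue; 384x512 float32, mm along the optical axis (not along the pixel's ray), 0 where there is no reading.
- manip.calibration(name): a dict with "intrinsics" (3x3 intrinsics, pixels), "k1" (the pictures are not rectified: a ray, as slopes to the right and down, at radius r is drawn at 1 + k1 r^2 times it, then the intrinsics apply), "pose" (4x4, takes a point from camera to world coordinates). Camera axes: x right, y up, looking along -z (the intrinsics and any distortion apply to the point x, -y, -z); pixel columns grow to the right and rows downward; lengths in mm; the calibration is good to about 2 mm. A picture is of the moment at which its call begins: read the wrist's pose just before it. calibration takes no time and is no camera call; for the wrist camera it gives the pose at the moment of the call.
- manip.sign_off(): hands the job in; it is judged then, once.
Trained networks look in the newest picture that a camera, given by its name, has taken for a name from the list of things; names that differ only in an ending like _2 or _b are one class to them, and where a whole thing is asked for, a point or a joint stands for the part that bears it (a point fixed in the world has none). Each returns a list of dicts, best first, with "score" (0 to 1); they miss things now and then, are a little off and sometimes report something else, mostly with a low value. They report only what shows in the picture. A call takes as long as a camera call.
- manip.cut_out(query, camera): "mask" (384x512 bool, what is visible of it) and "position" ([column, row] in pixels, amid what is visible of it).
The state is a dict: "clock": time; "joints": joint angles; "qd": joint speeds; "effort": joint torques, N m; "eef_pos": TCP position; "eef_rot": TCP orientation; "wrist_force": force on the tool from outside, world axes, zero at the start; "moment": the same for the moment, N m; "finger_gap": finger opening in mm; "finger_force": force on a finger pad.
Only numpy, scipy, OpenCV 4.12 (cv2) and the standard library are available. Lean on these libraries where they do the work, as an engineer would, in place of code of your own. Each camera call takes 0.05 s, during which the arm holds its last target. There are 200 camera calls.

## Working session

There is one attempt and no reset: what is moved stays moved. The work goes in short steps, Python scripts to look and compute and a shell command to move; the robot and the scene stay as the last step left them, time stands still between calls to the robot, and variables do not carry over. Pictures are saved under pics/ and viewed, at most 15 in all, crops included, and the job is handed in when it is done.

```bash
mkdir -p pics; cat > h.py <<'E'
import numpy as np, cv2
from cell import manip
def cal(n):
    c=manip.calibration(n); return np.array(c["intrinsics"]),c["k1"],np.array(c["pose"])
def rays(n,uv):
    K,k1,P=cal(n)
    return cv2.undistortPoints(np.array(uv,float).reshape(-1,1,2),K,np.array([k1,0,0,0,0.])).reshape(-1,2),P
def world(n,uv,d):           # pixels + depth -> world
    s,P=rays(n,uv); d=np.array(d,float).reshape(-1,1)
    return np.hstack([s[:,:1]*d,-s[:,1:]*d,-d])@P[:3,:3].T+P[:3,3]
def onplane(n,uv,z):         # pixels -> world at height z
    s,P=rays(n,uv); r=np.hstack([s[:,:1],-s[:,1:],-np.ones((len(s),1))])@P[:3,:3].T
    return P[:3,3]+r*((z-P[2,3])/r[:,2:])
def cloud(n,mask,dep):
    v,u=np.nonzero(mask&(dep>0)); return world(n,np.c_[u,v],dep[v,u])
def shot(n,f=None):
    p,d=manip.camera(n); p=np.array(p)
    if f: cv2.imwrite("pics/"+f,p[:,:,::-1])
    return p,np.array(d)
E
cat > a.py <<'E'
from h import *
for n in ("scene","side","wrist"):
    p,d=shot(n,n+"0.png"); print(n,cal(n)[2].round(2).tolist())
    for q in ["stand","tube1","layer1","weight","glue","paint_can","filler_jar","sanding_block","tape","caul1"]:
        for r in manip.cut_out(q,n)[:3]:
            if r["score"]<.3: continue
            c=cloud(n,r["mask"],d)
            if len(c)<10: continue
            print(q,round(r["score"],2),np.round(r["position"]),np.percentile(c,3,axis=0).round(),np.percentile(c,97,axis=0).round())
E
python3 a.py; cd pics; python3 -c "
import cv2,numpy as np
cv2.imwrite('m0.png',cv2.resize(np.vstack([np.hstack([cv2.imread('scene0.png'),cv2.imread('side0.png')])]),(800,300)))"
```

```text
scene [[-0.06, -0.84, 0.55, 1414.12], [1.0, -0.04, 0.05, 92.37], [-0.01, 0.55, 0.84, 1351.31], [0.0, 0.0, 0.0, 1.0]]
stand 0.82 [323. 210.] [512. 168.   3.] [668. 287.  98.]
tube1 0.65 [221. 191.] [ 588. -146.    8.] [ 630. -103.  171.]
tube1 0.57 [222. 152.] [ 404. -143.    0.] [ 471. -103.  171.]
tube1 0.55 [358. 232.] [679. 317.  12.] [768. 376.  40.]
layer1 0.82 [320. 188.] [512. 191.  77.] [644. 252.  89.]
layer1 0.39 [312. 194.] [590. 185.  74.] [637. 195.  82.]
weight 0.65 [362. 166.] [430. 366.   2.] [463. 399.  52.]
glue 0.64 [279. 236.] [771.  64.  20.] [806. 111. 151.]
paint_can 0.7 [212. 238.] [ 746. -163.   13.] [825. -85. 113.]
filler_jar 0.78 [391. 197.] [556. 446.   6.] [617. 503.  84.]
sanding_block 0.79 [357. 234.] [675. 318.  12.] [767. 377.  40.]
tape 0.54 [157. 154.] [ 350. -447.   -1.] [ 438. -362.   29.]
side [[-0.98, 0.13, -0.12, 417.07], [-0.17, -0.68, 0.71, 1060.7], [0.01, 0.72, 0.69, 1136.05], [0.0, 0.0, 0.0, 1.0]]
stand 0.86 [246. 275.] [498. 218.   3.] [660. 289.  99.]
tube1 0.86 [314. 173.] [ 426. -142.    9.] [ 463. -100.  171.]
tube1 0.57 [261. 165.] [
[... 647 characters left out ...]
.]
tape 0.72 [250. 273.] [500. 222.   5.] [658. 288.  99.]
tape 0.69 [335. 138.] [ 346. -452.    2.] [ 432. -361.   29.]
tape 0.65 [233. 263.] [535. 243.  61.] [638. 256.  82.]
caul1 0.72 [235. 344.] [546. 455.   6.] [606. 514.  83.]
wrist [[1.0, 0.0, -0.0, 550.8], [-0.0, 0.96, 0.29, 85.67], [0.0, -0.29, 0.96, 384.43], [0.0, 0.0, 0.0, 1.0]]
stand 0.56 [276.  12.] [506. 166.   6.] [663. 194.  13.]
tube1 0.93 [303. 292.] [ 583. -141.    5.] [ 627. -100.  170.]
tube1 0.82 [171. 296.] [ 439. -140.    9.] [ 468. -101.  170.]
tube1 0.55 [278.  12.] [505. 166.   7.] [663. 194.  13.]
glue 0.88 [473. 101.] [753.  66.  12.] [780. 111. 118.]
filler_jar 0.58 [277.  14.] [505. 166.   5.] [663. 194.  13.]
```

View pics/scene0.png

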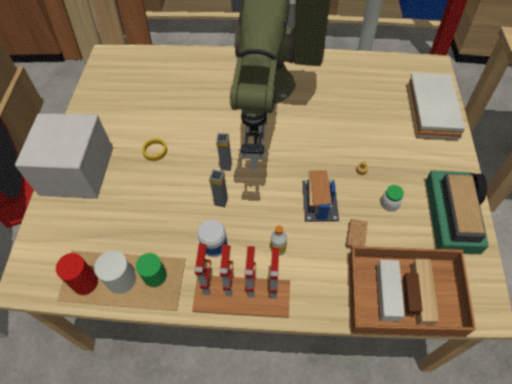

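View pics/side0.png

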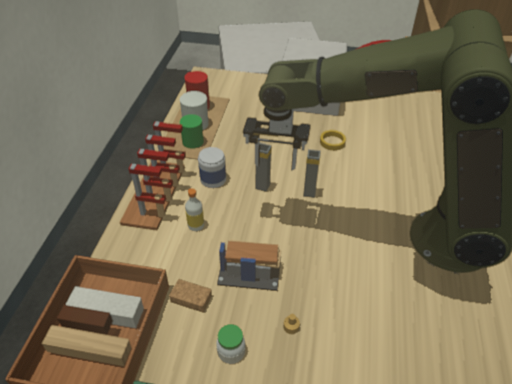

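```bash
python3 -m creep '{"slide":[[-0.6,-5,0],[-0.6,-5,0],[-0.6,-5,0],[-0.6,-5,0],[0,0,0]],"turn":[0,0,0,0,0],"claw":[1,1,1,1,1]}'
python3 - <<'E'
from h import *
p,d=shot("wrist","w1.png"); print(manip.read_state()["eef_pos"])
for r in manip.cut_out("caul1","wrist")[:3]: print(r["score"],r["position"])
for r in manip.cut_out("tube1","wrist")[:3]:
    c=cloud("wrist",r["mask"],d)
    t=c[abs(c[:,2]-170)<5][:,:2]; print(r["score"],np.round(r["position"]),t.min(0),t.max(0),cv2.minAreaRect(t.astype(np.float32)))
    x0,y0=(t.min(0)+t.max(0))/2
    a=cloud("wrist",np.ones_like(r["mask"]),d); i=a[(abs(a[:,0]-x0)<13)&(abs(a[:,1]-y0)<13)]
    print("inside z",np.histogram(i[:,2],bins=range(-10,190,10))[0])
E
```

```text
clock: 2.28
eef_pos: [525.4, -202.7, 404.4]
eef_rot: [-3.141, 0.0, 1.567]
wrist_force: [0.5, -0.2, -0.0]
finger_gap: 94.1
finger_force: 0.0
[ 525.72090234 -201.03092762  404.44139015]
0.68 [155.7, 108.9]
0.62 [348.7, 110.0]
0.79 [152. 108.] [ 427.42549774 -138.94812026] [469.21284184 -98.47457028] ((448.36328125, -118.67245483398438), (41.793800354003906, 40.29143142700195), 0.5038177967071533)
inside z [  0   0   0   0   0   0   0   0   0   0   0 161   0   0   0   0   0   0
   0]
0.59 [355. 107.] [ 582.70947823 -141.8050294 ] [628.82019552 -96.02414199] ((605.8712768554688, -119.22923278808594), (40.45112609863281, 41.20195007324219), 80.43731689453125)
inside z [  0   0   0   0   0   0   0   0   0   0   4 109   5   3  12   8   8  10
   3]
```

View pics/w1.png

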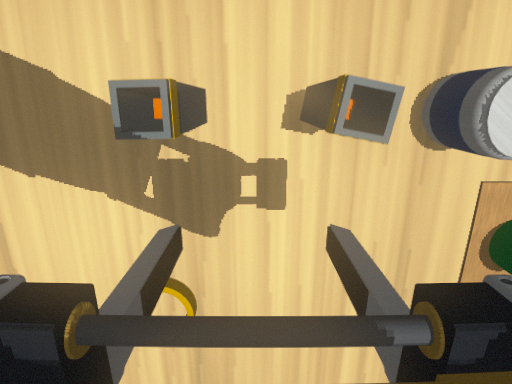

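```bash
python3 -m creep '{"slide":[[1.2,5,0],[1.2,5,0],[1.2,5,0],[1.2,5,0],[1.2,5,0],[0,5,0],[0,5,0],[0,5,0]],"turn":[0,0,0,0,0,0,0,0],"claw":[1,1,1,1,1,1,1,1]}'
python3 -m creep '{"slide":[[0,1.5,0],[0,0,0]],"turn":[0,0],"claw":[1,1]}'
python3 - <<'E'
from h import *
p,d=shot("wrist","w2.png"); print(manip.read_state()["eef_pos"])
for q in ("stand","layer1"):
  for r in manip.cut_out(q,"wrist")[:5]:
    c=cloud("wrist",r["mask"],d); print(q,r["score"],np.round(r["position"]),np.percentile(c,3,axis=0).round(),np.percentile(c,97,axis=0).round())
a=cloud("wrist",np.ones((384,512),bool),d)
a=a[(abs(a[:,0]-585)<110)&(abs(a[:,1]-225)<90)]
print(np.histogram(a[:,2],bins=range(-4,112,4)))
hsv=cv2.cvtColor(p,cv2.COLOR_RGB2HSV)
b=(hsv[...,0]>100)&(hsv[...,0]<130)&(hsv[...,1]>110)
c=cloud("wrist",b,d); c=c[(abs(c[:,0]-585)<110)&(abs(c[:,1]-225)<90)&(c[:,2]>94)]
import scipy.cluster.vq as k
l=k.kmeans2(c[:,:2],np.array([[585,260.],[660,225]]),minit="matrix")[1]
for j in (0,1): print("stop",cv2.minAreaRect(c[l==j][:,:2].astype(np.float32)),np.percentile(c[l==j],[2,98],axis=0).round(1),len(c[l==j]))
f=a[(a[:,2]>3)&(a[:,2]<14)]; print("foot",cv2.minAreaRect(f[:,:2].astype(np.float32)),np.percentile(f,[1,99],axis=0))
E
```

```text
clock: 3.42
eef_pos: [585.1, 203.1, 404.8]
eef_rot: [3.141, -0.0, 1.573]
wrist_force: [1.1, -0.3, 0.3]
finger_gap: 94.3
finger_force: 0.0
clock: 3.68
eef_pos: [585.5, 216.1, 404.5]
eef_rot: [-3.141, 0.0, 1.573]
wrist_force: [-0.1, -0.1, -0.2]
finger_gap: 94.1
finger_force: 0.0
[585.77246683 215.00601123 404.58126772]
stand 0.66 [262. 132.] [503. 221.   9.] [662. 286.  99.]
layer1 0.91 [270. 212.] [509. 183.  77.] [645. 192.  83.]
layer1 0.74 [246. 182.] [513. 191.  82.] [643. 250.  85.]
layer1 0.61 [183. 157.] [500. 195.  61.] [563. 248.  67.]
(array([4467, 4212,   56, 3321,  199,   39,   36,   39,   31,   50,   38,
         43,   49,   51,   52,  306,  345,  468,   70,   40,  595, 3807,
       4020,   42,   52,  969,    2,    0]), array([ -4,   0,   4,   8,  12,  16,  20,  24,  28,  32,  36,  40,  44,
        48,  52,  56,  60,  64,  68,  72,  76,  80,  84,  88,  92,  96,
       100, 104, 108]))
stop ((558.3141479492188, 253.1776580810547), (87.3227310180664, 21.972192764282227), 21.972394943237305) [[524.3 232.   96.5]
 [599.3 268.2 326.8]] 535
stop ((649.826171875, 232.64593505859375), (32.431053161621094, 29.97296142578125), 88.58930206298828) [[635.4 217.   96.6]
 [664.1 247.7 326.4]] 330
foot ((583.0027465820312, 227.00909423828125), (169.036376953125, 119.35770416259766), 3.8443655967712402) [[497.79053935 182.45808921   7.67607734]
 [667.91803989 289.60566653  13.32434734]]
```

View pics/w2.png

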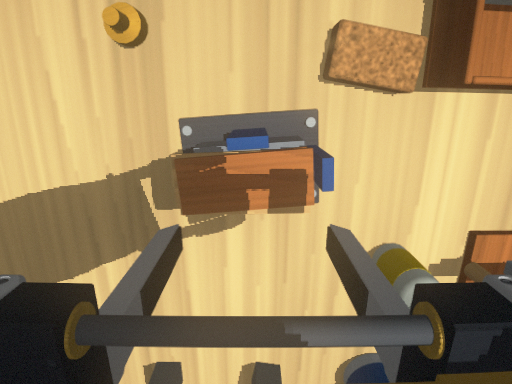

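```bash
python3 - <<'E'
from h import *
p,d=shot("wrist")
hsv=cv2.cvtColor(p,cv2.COLOR_RGB2HSV)
b=(hsv[...,0]>100)&(hsv[...,0]<130)&(hsv[...,1]>110)
c=cloud("wrist",b,d); c=c[(abs(c[:,0]-585)<110)&(abs(c[:,1]-225)<90)&(c[:,2]>94)&(c[:,2]<102)]
for m in (c[:,0]<630,c[:,0]>630): print("stop",cv2.minAreaRect(c[m][:,:2].astype(np.float32)))
a=cloud("wrist",np.ones((384,512),bool),d)
a=a[(abs(a[:,0]-585)<110)&(abs(a[:,1]-225)<90)]
for z in (66,72,78,84):
    t=a[abs(a[:,2]-z-0)<1.8]; print(z,len(t),np.percentile(t,[1,99],axis=0).round(1)[:,:2], cv2.minAreaRect(t[:,:2].astype(np.float32)))
E
python3 -m creep '{"slide":[[0.2,-3.3,0],[0,-3,0],[0,0,-4],[0,0,-4],[0,0,-4],[0,0,-3.4],[0,0,0]],"turn":[0.067,0,0,0,0,0,0],"claw":[1,1,1,1,1,1,1]}'
```

```text
stop ((579.938232421875, 264.4007568359375), (38.94601058959961, 11.326395034790039), 3.802744150161743)
stop ((658.12109375, 234.0870819091797), (10.072713851928711, 31.86812400817871), 3.7577483654022217)
66 430 [[498.1 190. ]
 [652.9 270.8]] ((577.1893920898438, 238.27484130859375), (169.9000701904297, 67.01422119140625), 11.765419006347656)
72 48 [[564.2 217.3]
 [661.4 271.5]] ((617.08203125, 257.6053161621094), (33.878448486328125, 103.97943115234375), 59.62977981567383)
78 574 [[507.1 184.6]
 [655.9 270.3]] ((584.1478271484375, 228.05078125), (155.74085998535156, 85.84282684326172), 1.0248935222625732)
84 7666 [[509.3 190.1]
 [646.6 254.7]] ((585.10693359375, 231.59381103515625), (156.5352325439453, 78.75011444091797), 4.998922824859619)
clock: 4.75
eef_pos: [587.7, 151.0, 248.7]
eef_rot: [-3.137, 0.001, 1.637]
wrist_force: [0.1, -0.7, 0.2]
finger_gap: 94.2
finger_force: 0.0
```

```bash
python3 -m creep '{"slide":[[-0.05,0.8,0],[-0.05,0.8,0],[-0.05,0.6,0],[-0.05,0.6,0],[-0.04,0.6,0],[0,0,0]],"turn":[0,0,0,0,0,0],"claw":[1,1,1,1,1,1]}'
python3 -m creep '{"slide":[[-0.02,0.3,0],[0,0,0]],"turn":[0,0],"claw":[1,1]}'
python3 -m creep '{"slide":[[-0.01,0.2,0],[0,0,0]],"turn":[0,0],"claw":[1,1]}'
```

```text
clock: 5.5
eef_pos: [585.5, 186.4, 250.6]
eef_rot: [3.142, -0.0, 1.638]
wrist_force: [0.1, -0.0, 0.1]
finger_gap: 94.2
finger_force: 0.0
clock: 5.75
eef_pos: [585.4, 188.5, 250.5]
eef_rot: [-3.141, 0.001, 1.638]
wrist_force: [-1.7, -6.6, 1.8]
finger_gap: 94.5
finger_force: 3.3
clock: 6.0
eef_pos: [585.5, 189.1, 250.5]
eef_rot: [-3.14, 0.004, 1.638]
wrist_force: [-2.2, -19.7, 4.9]
finger_gap: 94.2
finger_force: 9.8
```

```bash
python3 -m creep '{"slide":[[0.2,-3,0],[0,0,5],[-1,0,2],[-1.8,0,0],[-1.8,0,0],[-1.8,0.5,0],[-1.8,0.5,0],[-1.8,1,0]],"turn":[0,0,-0.174,-0.174,-0.174,-0.174,-0.174,-0.174],"claw":[1,1,1,0.5,0.3,0.3,0.3,0.3]}'
python3 -m creep '{"slide":[[-1.7,2,0],[0,2,0],[0,0,0],[0,0,0]],"turn":[-0.174,-0.174,-0.178,0],"claw":[0.3,0.3,0.3,0.3]}'
```

```text
clock: 7.0
eef_pos: [486.7, 181.1, 320.6]
eef_rot: [-3.141, -0.0, 0.587]
wrist_force: [-0.4, -0.4, -0.8]
finger_gap: 47.3
finger_force: 0.0
clock: 7.5
eef_pos: [470.2, 221.1, 320.6]
eef_rot: [-3.141, 0.0, 0.069]
wrist_force: [-0.8, 0.8, 0.1]
finger_gap: 28.3
finger_force: 0.0
```

```bash
python3 -m creep '{"slide":[[0,0,-4],[0,0,-3],[0.6,0.04,0],[0.6,0.04,0],[0.6,0.04,0],[0.6,0.04,0],[0.5,0.03,0],[0,0,0]],"turn":[0,0,0,0,0,0,0,0],"claw":[0.3,0.3,0.3,0.3,0.3,0.3,0.3,0.3]}'
python3 -m creep '{"slide":[[0.3,0.02,0],[0,0,0]],"turn":[0,0],"claw":[0.3,0.3]}'
python3 -m creep '{"slide":[[0.2,0.02,0],[0,0,0]],"turn":[0,0],"claw":[0.3,0.3]}'
```

```text
clock: 8.5
eef_pos: [499.6, 222.9, 250.7]
eef_rot: [-3.141, -0.001, 0.068]
wrist_force: [0.9, 0.5, -0.1]
finger_gap: 28.4
finger_force: 0.0
clock: 8.75
eef_pos: [502.2, 223.1, 250.6]
eef_rot: [3.141, 0.001, 0.068]
wrist_force: [-3.3, -0.6, 2.2]
finger_gap: 28.3
finger_force: 1.8
clock: 9.0
eef_pos: [503.2, 223.3, 250.5]
eef_rot: [3.141, 0.005, 0.068]
wrist_force: [-20.3, -2.6, 13.7]
finger_gap: 28.1
finger_force: 10.1
```

```bash
python3 -m creep '{"slide":[[-3,-0.2,0],[0,0,5],[2,0,5],[4,0,5],[0,0,0]],"turn":[0,0,0,0,0],"claw":[0.3,0.3,0.3,0.3,0.3]}'
cat > lay.py <<'E'
from h import *
import sys
p,d=shot("wrist",sys.argv[1])
a=cloud("wrist",np.ones((384,512),bool),d)
th=.066; R=np.array([[np.cos(th),np.sin(th)],[-np.sin(th),np.cos(th)]])
s=np.c_[(a[:,:2]-[582.5,228.6])@R.T,a[:,2]]
s=s[(abs(s[:,0])<110)&(abs(s[:,1])<80)]
for z in (63,66,69,72,75,78,81,84,98):
    t=s[abs(s[:,2]-z)<1.5]
    if len(t)>5: print(z,len(t),np.percentile(t,[1,99],axis=0).round(1)[:,:2].tolist(),cv2.minAreaRect(t[:,:2].astype(np.float32)))
E
python3 lay.py w3.png
```

```text
clock: 9.62
eef_pos: [534.9, 221.0, 403.2]
eef_rot: [-3.14, -0.007, 0.067]
wrist_force: [-0.7, 0.5, -0.2]
finger_gap: 27.9
finger_force: 0.0
78 414 [[-61.4, -29.5], [66.7, 29.9]] ((-2.9966812133789062, 0.5305385589599609), (60.93039321899414, 139.62716674804688), 89.81612396240234)
81 8147 [[-71.0, -29.4], [65.8, 29.2]] ((-2.4776611328125, 4.623567581176758), (139.87371826171875, 69.53466033935547), 0.11098669469356537)
84 90 [[-71.5, -28.6], [67.3, 30.3]] ((-2.1758804321289062, 0.5705394744873047), (139.03170776367188, 59.31702423095703), 0.4382128417491913)
```

View pics/w3.png

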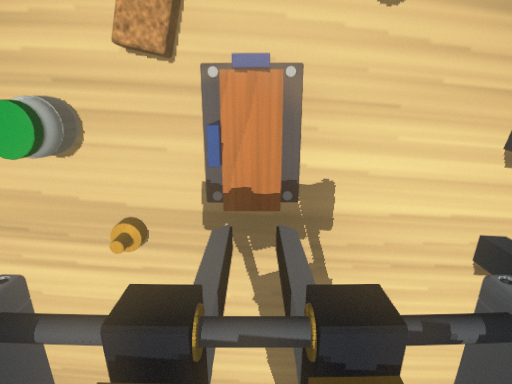

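```bash
python3 -m creep '{"slide":[[-0.9,-4.2,0],[-0.9,-4.2,0],[-1.1,-4.2,0],[-1.1,-4.2,0],[-1.1,-4.2,0],[-1.1,-4.2,0],[-1.1,-4.3,0],[-1.4,-4.4,0]],"turn":[0.167,0.167,0.167,0.167,0.167,0.167,0.167,0.167],"claw":[0.5,1,1,1,1,1,1,1]}'
python3 -m creep '{"slide":[[0,0,0],[0,0,-4],[0,0,-3.3],[0,0,0],[0,0,0],[0,0,0]],"turn":[0.167,0,0,0,0,0],"claw":[1,1,1,0.3,0.3,0.3]}' 6
```

```text
clock: 10.68
eef_pos: [445.3, -118.7, 398.2]
eef_rot: [-3.14, -0.0, 1.41]
wrist_force: [1.2, -1.2, -0.7]
finger_gap: 94.2
finger_force: 0.0
clock: 11.42
eef_pos: [446.4, -117.7, 327.6]
eef_rot: [3.14, 0.001, 1.571]
wrist_force: [0.4, 0.1, 0.2]
finger_gap: 67.5
finger_force: 0.0
```

```bash
python3 -m creep '{"slide":[[0,0,0],[0,0,0],[0,0,0],[0,0,0],[0,0,0]],"turn":[0,0,0,0,0],"claw":[0.2,0.2,0.2,0.2,0.2]}' 6
python3 -m creep '{"slide":[[0,2.63,0.12],[0,2.62,-0.34],[0,2.52,-0.8],[0,2.34,-1.2],[0,0,0]],"turn":[0,0,0,0,0],"claw":[0.2,0.2,0.2,0.2,0.2]}'
python3 -c "
from h import *
shot('side','s1.png');import cv2;i=cv2.imread('pics/s1.png');cv2.imwrite('pics/s1c.png',cv2.resize(i[60:260,200:440],(720,600)))"
```

```text
clock: 12.05
eef_pos: [446.4, -117.7, 326.6]
eef_rot: [3.141, 0.0, 1.571]
wrist_force: [0.9, 0.3, 2.4]
finger_gap: 40.2
finger_force: 6.0
clock: 12.68
eef_pos: [446.2, -15.6, 303.7]
eef_rot: [-3.14, -0.0, 1.573]
wrist_force: [-0.2, -0.0, -0.2]
finger_gap: 40.3
finger_force: 0.6
```

View pics/s1c.png

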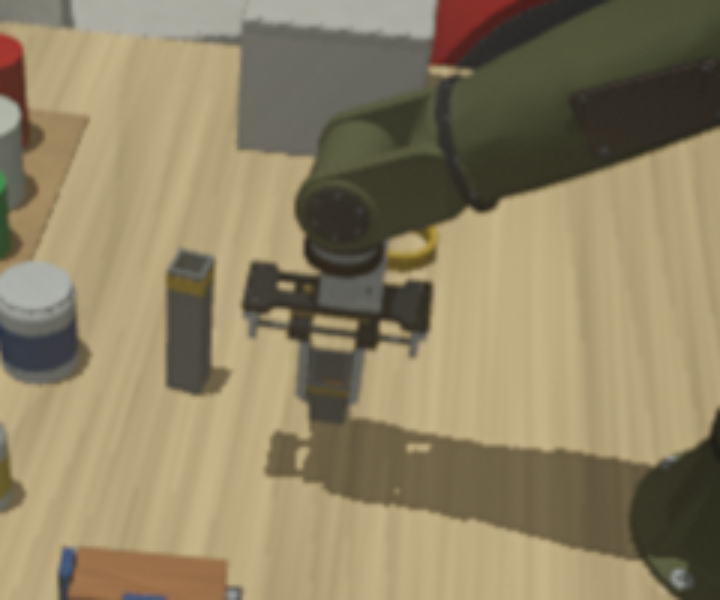

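```bash
python3 -m creep '{"slide":[[0,2.1,-1.6],[0,1.8,-1.95],[0,1.4,-2.2],[0,1,-2.4],[0,0.5,-1.9],[0,0,0]],"turn":[0,0,0,0,0,0],"claw":[0.2,0.2,0.2,0.2,0.2,0.2]}'
cat > look.py <<'E'
from h import *
import sys
p,d=shot(sys.argv[1],sys.argv[2]); z0,z1=float(sys.argv[4]),float(sys.argv[5])
for r in manip.cut_out(sys.argv[3],sys.argv[1])[:4]:
    c=cloud(sys.argv[1],r["mask"],d)
    t=c[(c[:,2]>z0)&(c[:,2]<z1)]
    if len(t)<9: continue
    b=cv2.boxPoints(cv2.minAreaRect(t[:,:2].astype(np.float32)))
    print(round(r["score"],2),np.round(r["position"]),np.percentile(c,[2,98],axis=0).round().tolist(),cv2.minAreaRect(t[:,:2].astype(np.float32)))
E
python3 look.py side s2.png tube1 25 60
```

```text
clock: 13.48
eef_pos: [446.2, 51.0, 203.0]
eef_rot: [-3.139, 0.0, 1.571]
wrist_force: [-0.4, 0.5, -0.2]
finger_gap: 40.1
finger_force: 6.0
0.94 [264. 165.] [[581.0, -144.0, 6.0], [626.0, -99.0, 172.0]] ((603.3838500976562, -122.8458480834961), (48.22878646850586, 42.11981201171875), 79.2396240234375)
0.65 [308. 220.] [[425.0, -5.0, 19.0], [465.0, 78.0, 119.0]] ((443.91192626953125, 35.128814697265625), (84.82073211669922, 42.84724044799805), 87.99673461914062)
```

```bash
python3 -m creep '{"slide":[[0,0,0],[0,0,0],[0,0,5],[0,-3,5],[0,-5,4],[0,-5,0],[0,0,0]],"turn":[0,0,0,0,0,0,0],"claw":[0.9,0.9,0.9,0.9,0.9,0.9,0.9]}'
python3 look.py wrist w4.png tube1 30 50
```

```text
clock: 14.45
eef_pos: [446.0, -79.7, 343.5]
eef_rot: [3.14, 0.001, 1.567]
wrist_force: [0.1, -0.3, 0.5]
finger_gap: 84.5
finger_force: 0.0
0.86 [252. 107.] [[428.0, -86.0, 38.0], [466.0, 77.0, 41.0]] ((446.8501892089844, -4.9386444091796875), (169.8917694091797, 40.727142333984375), 89.77662658691406)
0.7 [427. 250.] [[582.0, -134.0, 7.0], [626.0, -97.0, 156.0]] ((597.2927856445312, -108.45779418945312), (56.0196533203125, 28.176061630249023), 34.17426300048828)
```

View pics/w4.png

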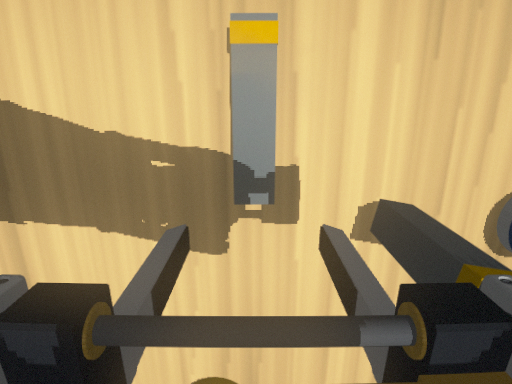

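```bash
python3 -m creep '{"slide":[[0,0.8,-4.5],[0,0,-4.8],[0,0,-4.5],[0,0,0],[0,0,0],[0,0,0],[0,0,0],[0,0,0]],"turn":[0,0,0,0,0,0,0,0],"claw":[0.8,0.7,0.6,0.2,0.2,0.2,0.2,0.2]}' 10
python3 -m creep '{"slide":[[0,0.58,2.61],[0,1.02,2.47],[0,1.44,2.25],[0,1.8,1.97],[0,1,0.86],[0,0,0],[0,0,0],[0,0,0]],"turn":[0,0,0,0,0,0,0,0],"claw":[0.2,0.2,0.2,0.2,0.2,0.2,0.2,0.2]}' 10
python3 look.py side s3.png caul1 0 40
python3 look.py scene c3.png caul1 0 40
python3 -c "
import cv2,numpy as np;i=cv2.imread('pics/s3.png');j=cv2.imread('pics/c3.png');cv2.imwrite('pics/s3c.png',np.hstack([cv2.resize(i[100:280,230:370],(400,514)),cv2.resize(j[80:260,190:330],(400,514))]))"
```

```text
clock: 15.55
eef_pos: [446.3, -69.4, 205.1]
eef_rot: [3.141, 0.0, 1.571]
wrist_force: [0.7, -0.1, -1.7]
finger_gap: 40.2
finger_force: 10.0
clock: 16.55
eef_pos: [446.3, -11.4, 305.7]
eef_rot: [-3.14, -0.0, 1.57]
wrist_force: [0.0, 1.3, -2.0]
finger_gap: 40.0
finger_force: 10.0
```

View pics/s3c.png

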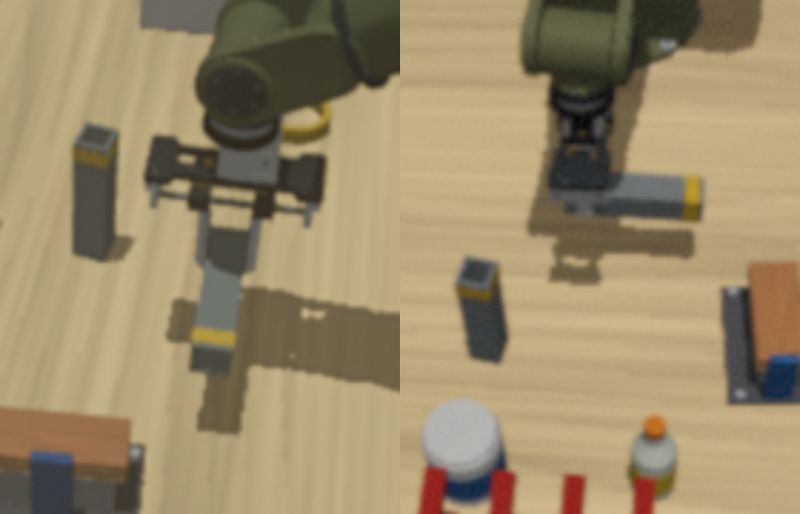

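```bash
cat > tilt.py <<'E'
from h import *
import sys
p,d=shot("scene"); a=cloud("scene",np.ones((384,512),bool),d)
x,y0,y1=map(float,sys.argv[1:4])
a=a[(abs(a[:,0]-x)<18)]
for y in np.arange(y0,y1,15):
    t=a[abs(a[:,1]-y)<4]
    if len(t): print(y,np.percentile(t[:,2],[5,50,95]).round(),end=" ")
print()
hsv=cv2.cvtColor(p,cv2.COLOR_RGB2HSV)
c=cloud("scene",(hsv[...,0]<14)&(hsv[...,1]>200)&(hsv[...,2]>150),d)
c=c[(abs(c[:,0]-x)<80)&(c[:,1]>y0-60)&(c[:,1]<y1+120)]
if len(c)>5: print("orange",len(c),np.percentile(c,[2,98],axis=0).round().tolist())
E
python3 tilt.py 447 -60 150
python3 -m creep '{"slide":[[0,0,0],[0,0,0],[0,0,0]],"turn":[0,0,0],"claw":[0.2,0.2,0.2]}' 4
python3 tilt.py 447 -60 150
```

```text
-60.0 [ -3. 413. 429.] -45.0 [ -2. 331. 414.] -30.0 [ -4. 270. 414.] -15.0 [ -6. 258. 413.] 0.0 [ -2. 254. 414.] 15.0 [ -3. 235. 414.] 30.0 [ -2. 140. 428.] 45.0 [ -2. 399. 432.] 60.0 [ -3. 135. 142.] 75.0 [ -5. 133. 144.] 90.0 [ -3. 118. 140.] 105.0 [ -3. 132. 141.] 120.0 [ -2. 134. 140.] 135.0 [ -6.   2. 139.] 
clock: 17.18
eef_pos: [446.4, -11.0, 306.5]
eef_rot: [3.141, 0.0, 1.571]
wrist_force: [-0.4, -0.1, 0.1]
finger_gap: 40.1
finger_force: 4.0
-60.0 [ -2. 414. 427.] -45.0 [ -3. 320. 415.] -30.0 [ -4. 306. 413.] -15.0 [ -2. 253. 413.] 0.0 [ -5. 255. 413.] 15.0 [ -3. 224. 413.] 30.0 [ -2.  98. 429.] 45.0 [  1. 400. 433.] 60.0 [ 3. 65. 72.] 75.0 [18. 51. 58.] 90.0 [-2. 37. 44.] 105.0 [-2. -0.  4.] 120.0 [-5. -1.  3.] 135.0 [-5.  0.  5.]
```

```bash
python3 -m creep '{"slide":[[0,-1,1.2],[0,-1,1.2],[0,-1,1.2],[0,-1,1.2],[0,-1,1.2],[0,-1,1.2],[0,0,0],[0,0,0]],"turn":[0,0,0,0,0,0,0,0],"claw":[0.2,0.2,0.2,0.2,0.2,0.2,0.2,0.2]}' 5
python3 tilt.py 447 -60 150
```

```text
clock: 18.23
eef_pos: [446.3, -70.9, 378.0]
eef_rot: [-3.141, -0.0, 1.571]
wrist_force: [0.1, -0.7, -1.4]
finger_gap: 40.0
finger_force: 5.0
-60.0 [ -4. 323. 487.] -45.0 [ -1. 292. 485.] -30.0 [ -5. 169. 495.] -15.0 [ -2. 460. 498.] 0.0 [ -3.  21. 145.] 15.0 [  0. 105. 128.] 30.0 [ -1. 102. 113.] 45.0 [-0. 11. 23.] 60.0 [-2. 14. 21.] 75.0 [-3. 13. 21.] 90.0 [-4. 12. 20.] 105.0 [-3. -0.  3.] 120.0 [-3.  1.  4.] 135.0 [-4.  0.  4.]
```

```bash
python3 -m creep '{"slide":[[0,-4,0],[0,-5,0],[0,-5,0],[0,0,-3],[0,0,-4],[0,-0.5,-3.5],[0,-1,-3],[0,-0.5,-3]],"turn":[0,0,0,0,0,0,0,0],"claw":[0.2,0.2,0.2,0.2,0.2,0.2,0.2,0.2]}' 4
python3 -m creep '{"slide":[[0,0,-0.6],[0,0,0],[0,0,0],[0,0,5],[0,3,5],[0,5,4],[0,5,0]],"turn":[0,0,0,0,0,0,0],"claw":[0.2,0.7,0.9,0.9,0.9,0.9,0.9]}' 4
python3 -m creep '{"slide":[[0,4,0],[0,4,0],[0,0,0]],"turn":[0,0,0],"claw":[0.9,0.9,0.9]}' 4
python3 look.py wrist w5.png caul1 8 25;python3 tilt.py 447 -260 150
```

```text
clock: 19.27
eef_pos: [446.4, -231.0, 212.2]
eef_rot: [-3.141, -0.0, 1.571]
wrist_force: [-0.1, 0.3, 5.2]
finger_gap: 40.4
finger_force: 4.0
clock: 20.15
eef_pos: [446.2, -100.8, 350.1]
eef_rot: [3.135, 0.002, 1.57]
wrist_force: [0.9, 0.0, -1.1]
finger_gap: 84.6
finger_force: 0.0
clock: 20.52
eef_pos: [446.0, -20.3, 347.4]
eef_rot: [3.14, 0.0, 1.574]
wrist_force: [-0.5, -0.8, -0.4]
finger_gap: 84.6
finger_force: 0.0
0.85 [253. 120.] [[435.0, -2.0, 16.0], [453.0, 92.0, 19.0]] ((444.1643981933594, 44.71758270263672), (99.3069839477539, 17.73764991760254), 89.67034912109375)
-260.0 [18. 40. 45.] -245.0 [ 9. 40. 43.] -230.0 [ 6. 40. 44.] -215.0 [10. 39. 44.] -200.0 [ 8. 37. 42.] -185.0 [ 6. 39. 43.] -170.0 [ 8. 38. 42.] -155.0 [11. 38. 42.] -140.0 [18. 39. 44.] -125.0 [-6.  1. 41.] -110.0 [-5. -0.  4.] -95.0 [-6. -0.  6.] -80.0 [ -2.   1. 450.] -65.0 [ -3. 453. 467.] -50.0 [ -3. 415. 455.] -35.0 [ -4. 303. 454.] -20.0 [ -4. 300. 455.] -5.0 [ -2. 312. 455.] 10.0 [  2. 343. 453.] 25.0 [ -2. 461. 470.] 40.0 [ -1. 401. 443.] 55.0 [-3. 15. 22.] 70.0 [-2. 14. 21.] 85.0 [-3. 11. 22.] 100.0 [-2. -0.  4.] 115.0 [-7. -1.  4.] 130.0 [-4. -0.  3.] 145.0 [-6. -1.  5.]
```

View pics/w5.png

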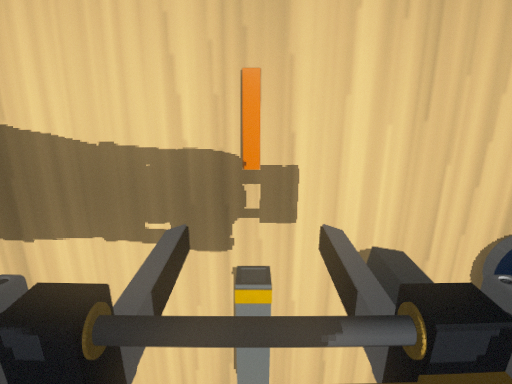

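```bash
python3 -m creep '{"slide":[[-0.2,3.5,0],[0,3,-4.4],[0,0,-5],[0,0,-5],[0,0,0],[0,0,0],[0,0,0],[0,0,0]],"turn":[0,0,0,0,0,0,0,0],"claw":[0.7,0.6,0.5,0.5,0.1,0.1,0.1,0.1]}' 15
python3 -m creep '{"slide":[[0,0,0],[0,0,0],[0,0,5],[0,0,5],[0,0,4],[0,0,0]],"turn":[0,0,0,0,0,0],"claw":[0.1,0.1,0.1,0.1,0.1,0.1]}' 15
cat > stack.py <<'E'
from h import *
import sys
n=sys.argv[1]; p,d=shot(n,sys.argv[2])
a=cloud(n,np.ones((384,512),bool),d)
th=.066; R=np.array([[np.cos(th),np.sin(th)],[-np.sin(th),np.cos(th)]])
s=np.c_[(a[:,:2]-[582.5,228.6])@R.T,a[:,2]]
s=s[(abs(s[:,0])<100)&(abs(s[:,1])<70)]
for z0,z1 in ((61,67),(67,73),(73,79),(80,88),(95,110)):
    t=s[(s[:,2]>z0)&(s[:,2]<z1)]
    if len(t)>5: print(z0,len(t),np.percentile(t,[2,98],axis=0).round(1)[:,:2].tolist())
E
python3 stack.py side s6.png; python3 stack.py scene c6.png
```

```text
clock: 21.68
eef_pos: [444.3, 42.6, 202.7]
eef_rot: [3.141, 0.0, 1.57]
wrist_force: [-0.0, 0.1, 1.3]
finger_gap: 17.7
finger_force: 15.0
clock: 22.42
eef_pos: [444.5, 42.9, 344.9]
eef_rot: [3.137, -0.0, 1.571]
wrist_force: [0.1, 0.5, -0.5]
finger_gap: 17.6
finger_force: 15.0
61 68 [[-70.6, 14.1], [71.8, 42.3]]
67 72 [[-69.2, 15.1], [73.7, 41.8]]
73 78 [[-71.2, 15.2], [73.3, 42.1]]
80 853 [[-69.9, -31.2], [66.8, 38.7]]
95 108 [[-21.4, -16.8], [79.1, 42.6]]
61 26 [[-27.0, -31.3], [82.9, 29.1]]
67 30 [[-6.7, -31.4], [85.1, 39.0]]
73 51 [[-65.2, -31.7], [83.9, 40.3]]
80 526 [[-67.9, -30.8], [69.2, 28.6]]
95 60 [[-18.9, -17.6], [83.6, 40.9]]
```

```bash
python3 -m creep '{"slide":[[2.3,4.6,0],[2.3,4.6,0],[2.3,4.6,0],[2.4,4.5,0],[0,0,0],[0,0,-3],[0,0,-2.3],[0,0,0]],"turn":[0.067,0,0,0,0,0,0,0],"claw":[0.1,0.1,0.1,0.1,0.1,0.1,0.1,0.1]}' 15
python3 -m creep '{"slide":[[0,0,-0.3],[0,0,0]],"turn":[0,0],"claw":[0.1,0.1]}' 15
```

```text
clock: 23.52
eef_pos: [536.9, 225.0, 287.4]
eef_rot: [-3.138, 0.001, 1.637]
wrist_force: [-0.3, -0.5, -0.2]
finger_gap: 18.1
finger_force: 15.0
clock: 23.78
eef_pos: [537.3, 225.6, 286.8]
eef_rot: [3.141, -0.0, 1.638]
wrist_force: [0.4, -0.0, -1.4]
finger_gap: 17.7
finger_force: 15.0
```

```bash
python3 -m creep '{"slide":[[0,0,-0.2],[0,0,0]],"turn":[0,0],"claw":[0.1,0.1]}' 15;python3 -m creep '{"slide":[[0,0,-0.15],[0,0,0]],"turn":[0,0],"claw":[0.1,0.1]}' 15
```

```text
clock: 24.02
eef_pos: [537.3, 225.8, 284.7]
eef_rot: [3.141, -0.0, 1.638]
wrist_force: [0.1, -0.2, -0.1]
finger_gap: 18.2
finger_force: 15.0
clock: 24.28
eef_pos: [537.3, 225.8, 284.3]
eef_rot: [3.141, -0.0, 1.638]
wrist_force: [-5.1, -2.8, 12.6]
finger_gap: 17.5
finger_force: 15.0
```

```bash
python3 -m creep '{"slide":[[0,0,0],[0,0,0],[0,0,5],[0,0,5],[0,0,3.6],[1,-5,0],[1,-5,0],[1,-5,0]],"turn":[0,0,0,0,0,-0.08,-0.08,-0.074],"claw":[0.32,0.32,0.32,0.32,0.9,0.9,0.9,0.9]}' 15
python3 -m creep '{"slide":[[1,-5,0],[1,-5,0],[1,-5,0],[0.7,-4.6,0],[0,0,0]],"turn":[0,0,0,0,0],"claw":[0.9,0.9,0.9,0.9,0.9]}'
python3 look.py wrist w7.png tube1 160 180
```

```text
clock: 25.28
eef_pos: [567.4, 74.3, 418.6]
eef_rot: [-3.141, 0.0, 1.402]
wrist_force: [0.0, 0.4, -0.5]
finger_gap: 66.7
finger_force: 0.0
clock: 25.9
eef_pos: [604.4, -123.0, 418.0]
eef_rot: [-3.14, 0.0, 1.4]
wrist_force: [0.3, 0.7, -0.5]
finger_gap: 84.5
finger_force: 0.0
0.69 [254. 199.] [[586.0, -139.0, 22.0], [627.0, -97.0, 171.0]] ((605.656005859375, -119.80300903320312), (41.162506103515625, 40.97927474975586), 79.87332153320312)
```

```bash
python3 -m creep '{"slide":[[0.1,0.3,-4.4],[0,0,-4.4],[0,0,0],[0,0,0],[0,0,0],[0,0,0],[0,0,0],[0,0,0]],"turn":[0,0,0,0,0,0,0,0],"claw":[0.7,0.6,0.2,0.2,0.2,0.2,0.2,0.2]}' 6
python3 -m creep '{"slide":[[0.45,2.59,0.12],[0.45,2.58,-0.34],[0.43,2.48,-0.8],[0.4,2.31,-1.2],[0.36,2.06,-1.6],[0.3,1.77,-1.95],[0,0,0]],"turn":[0,0,0,0,0,0,0],"claw":[0.2,0.2,0.2,0.2,0.2,0.2,0.2]}' 6
python3 tilt.py 630 -100 150
```

```text
clock: 27.0
eef_pos: [605.5, -117.1, 333.2]
eef_rot: [3.138, 0.0, 1.404]
wrist_force: [0.1, 1.6, 7.5]
finger_gap: 39.7
finger_force: 6.0
clock: 27.88
eef_pos: [629.1, 21.8, 271.0]
eef_rot: [-3.139, 0.0, 1.405]
wrist_force: [0.0, 0.3, -1.9]
finger_gap: 39.8
finger_force: 6.0
-100.0 [-4. 26. 47.] -85.0 [-5. 29. 59.] -70.0 [-4. 42. 69.] -55.0 [-3. 54. 80.] -40.0 [ -4.  50. 370.] -25.0 [ -3. 379. 392.] -10.0 [ -5. 287. 381.] 5.0 [ -3. 370. 380.] 20.0 [ -4. 372. 380.] 35.0 [ -3. 304. 380.] 50.0 [ -3. 265. 378.] 65.0 [ -3. 381. 392.] 80.0 [ -5. 349. 377.] 95.0 [-4. -1.  7.] 110.0 [-4.  0.  3.] 125.0 [-5. -1.  4.] 140.0 [-4. -1.  3.]
```

Tipping as planned; finish laying down and go to the floor end.

```bash
python3 -m creep '{"slide":[[0.24,1.4,-2.2],[0.17,1,-2.4],[0.08,0.5,-1.9],[0,0,-0.2],[0,0,0],[0,0,0],[0,0,5],[-0.5,-3,5]],"turn":[0,0,0,0,0,0,0,0],"claw":[0.2,0.2,0.2,0.2,0.7,0.9,0.9,0.9]}' 6
python3 -m creep '{"slide":[[-0.8,-5,4],[-0.7,-4.3,0],[0,0,0]],"turn":[0,0,0],"claw":[0.9,0.9,0.9]}'
python3 look.py wrist w8.png tube1 30 50
```

```text
clock: 28.92
eef_pos: [629.0, 20.4, 308.1]
eef_rot: [3.141, -0.0, 1.406]
wrist_force: [1.5, 0.3, 0.9]
finger_gap: 76.4
finger_force: 0.0
clock: 29.3
eef_pos: [613.8, -74.4, 346.2]
eef_rot: [3.14, 0.0, 1.4]
wrist_force: [0.3, 1.0, -0.6]
finger_gap: 84.2
finger_force: 0.0
0.98 [128. 283.] [[428.0, -292.0, 1.0], [468.0, -123.0, 41.0]] ((447.8481140136719, -209.26377868652344), (43.29977035522461, 171.5467987060547), 0.4567994177341461)
0.79 [253. 118.] [[597.0, -91.0, 37.0], [651.0, 69.0, 41.0]] ((622.7606811523438, -11.534881591796875), (169.2488250732422, 40.53285598754883), 80.2592544555664)
```

```bash
python3 -m creep '{"slide":[[-0.2,-0.3,-4.5],[0,0,-4.8],[0,0,-4.8],[0,0,0],[0,0,0],[0,0,0],[0,0,0],[0,0,0]],"turn":[0,0,0,0,0,0,0,0],"claw":[0.8,0.7,0.6,0.2,0.2,0.2,0.2,0.2]}' 4
python3 -m creep '{"slide":[[0.1,0.57,2.61],[0.17,1,2.47],[0.25,1.42,2.25],[0.31,1.77,1.97],[0.17,0.99,0.86],[0,0,0],[0,0,0],[0,0,0]],"turn":[0,0,0,0,0,0,0,0],"claw":[0.2,0.2,0.2,0.2,0.2,0.2,0.2,0.2]}' 4
python3 tilt.py 630 -90 130
python3 -m creep '{"slide":[[-0.17,-1,1.2],[-0.17,-1,1.2],[-0.17,-1,1.2],[-0.17,-1,1.2],[-0.17,-1,1.2],[-0.17,-1,1.2],[0,0,0],[0,0,0]],"turn":[0,0,0,0,0,0,0,0],"claw":[0.2,0.2,0.2,0.2,0.2,0.2,0.2,0.2]}' 5
python3 tilt.py 630 -90 130
```

```text
clock: 30.4
eef_pos: [612.4, -74.6, 204.1]
eef_rot: [3.142, -0.0, 1.404]
wrist_force: [-0.7, 0.8, -1.8]
finger_gap: 40.2
finger_force: 4.0
clock: 31.4
eef_pos: [622.3, -17.8, 304.9]
eef_rot: [-3.141, 0.0, 1.403]
wrist_force: [0.7, -1.1, -0.8]
finger_gap: 40.0
finger_force: 4.0
-90.0 [-5. -0.  5.] -75.0 [ -3. 397. 416.] -60.0 [ -3. 404. 418.] -45.0 [ -3. 332. 413.] -30.0 [ -1. 250. 414.] -15.0 [ -1. 254. 413.] 0.0 [ -1. 124. 412.] 15.0 [ -3. 299. 413.] 30.0 [ -0. 410. 423.] 45.0 [ 57.  82. 397.] 60.0 [54. 59. 66.] 75.0 [37. 43. 47.] 90.0 [-3. 28. 35.] 105.0 [-4.  1.  4.] 120.0 [-5. -1.  3.] 
clock: 32.45
eef_pos: [612.2, -77.1, 377.2]
eef_rot: [-3.141, -0.0, 1.404]
wrist_force: [-0.2, 0.3, -2.5]
finger_gap: 39.7
finger_force: 5.0
-90.0 [ -2. 406. 483.] -75.0 [ -2. 386. 483.] -60.0 [  0. 341. 484.] -45.0 [ -3. 367. 485.] -30.0 [ -0. 162. 490.] -15.0 [ -4. 135. 457.] 0.0 [  1. 105. 132.] 15.0 [ -3.  85. 118.] 30.0 [ -3.  18. 104.] 45.0 [-3. 13. 21.] 60.0 [-1. 15. 23.] 75.0 [-0. 15. 21.] 90.0 [-7.  3. 16.] 105.0 [-6. -0.  4.] 120.0 [-4.  1.  6.]
```

```bash
python3 -m creep '{"slide":[[-0.7,-4,0],[-0.8,-5,0],[-0.8,-5,0],[0,0,-3],[0,0,-4],[-0.1,-0.5,-3.5],[-0.2,-1,-3],[-0.1,-0.5,-3]],"turn":[0,0,0,0,0,0,0,0],"claw":[0.2,0.2,0.2,0.2,0.2,0.2,0.2,0.2]}' 4
python3 -m creep '{"slide":[[0,0,-0.6],[0,0,0],[0,0,0],[0,0,5],[0.5,3,5],[0.8,5,4],[0.8,5,0]],"turn":[0,0,0,0,0,0,0],"claw":[0.2,0.7,0.9,0.9,0.9,0.9,0.9]}' 4
python3 -m creep '{"slide":[[0.7,4,0],[0.6,4,0],[0,0,0]],"turn":[0,0,0],"claw":[0.9,0.9,0.9]}' 4
python3 look.py wrist w9.png caul2 8 25;python3 stack.py side s9.png
```

```text
clock: 33.5
eef_pos: [585.2, -237.2, 211.5]
eef_rot: [3.142, -0.0, 1.404]
wrist_force: [0.6, -0.1, 5.9]
finger_gap: 40.0
finger_force: 4.0
clock: 34.38
eef_pos: [606.1, -107.4, 350.0]
eef_rot: [3.134, 0.0, 1.403]
wrist_force: [0.9, 0.5, -0.4]
finger_gap: 84.5
finger_force: 0.0
clock: 34.75
eef_pos: [619.0, -26.2, 346.3]
eef_rot: [3.14, -0.0, 1.407]
wrist_force: [0.2, -1.0, -0.5]
finger_gap: 84.7
finger_force: 0.0
0.64 [254. 117.] [[617.0, -8.0, -1.0], [646.0, 87.0, 19.0]] ((632.4510498046875, 39.56462478637695), (99.56136322021484, 18.002824783325195), 80.05650329589844)
61 72 [[-64.2, 15.0], [73.0, 42.1]]
67 69 [[-71.8, 14.8], [75.6, 41.4]]
73 80 [[-71.1, 14.0], [76.4, 42.6]]
80 630 [[-70.4, -30.5], [67.0, 39.9]]
95 345 [[-48.6, -27.9], [77.4, 40.2]]
```

View pics/s9.png

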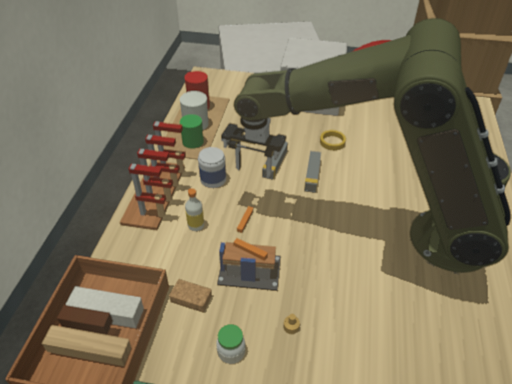

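```bash
python3 -m creep '{"slide":[[-0.7,4.4,3],[-0.7,4.4,3],[-0.7,4.4,0],[-0.7,4.4,0],[-0.7,4.4,0],[0,0,0]],"turn":[0.08,0.08,0.073,0,0,0],"claw":[0.9,0.9,0.9,0.9,0.9,0.9]}'
python3 look.py wrist w10.png caul1 94 112; python3 stack.py wrist w10b.png
```

```text
clock: 35.65
eef_pos: [583.6, 192.5, 405.5]
eef_rot: [3.141, -0.0, 1.639]
wrist_force: [0.4, -0.8, -1.2]
finger_gap: 84.7
finger_force: 0.0
0.94 [253. 161.] [[538.0, 199.0, 86.0], [627.0, 244.0, 103.0]] ((582.3599243164062, 220.5629425048828), (18.72956085205078, 98.76476287841797), 68.23699188232422)
61 19 [[-69.5, 16.7], [79.8, 29.5]]
67 37 [[-59.3, 29.4], [34.9, 29.5]]
73 54 [[22.6, 16.8], [79.4, 29.8]]
80 6307 [[-67.6, -29.0], [68.4, 28.4]]
95 3078 [[-43.2, -28.3], [79.8, 40.8]]
```

View pics/w10.png

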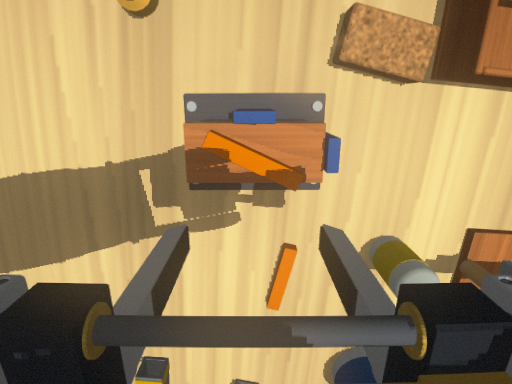

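```bash
python3 -m creep '{"slide":[[0.4,1.2,0],[0.4,1.2,0],[0,0,0],[0,0,0],[0,0,0],[0,0,0],[0,0,0],[0,0,0]],"turn":[0.16,0.16,0.16,0.16,0.16,0.16,0.162,0],"claw":[0.3,0.3,0.3,0.3,0.3,0.3,0.3,0.3]}' 15
python3 -m creep '{"slide":[[0,0,-4.2],[0,0,-4],[0,0,0]],"turn":[0,0,0],"claw":[0.3,0.3,0.3]}' 15
python3 look.py wrist w11.png caul1 94 112
```

```text
clock: 36.8
eef_pos: [592.4, 213.7, 405.4]
eef_rot: [-3.142, 0.0, 2.756]
wrist_force: [-0.6, -0.5, 0.3]
finger_gap: 28.5
finger_force: 0.0
clock: 37.17
eef_pos: [591.9, 214.3, 320.8]
eef_rot: [-3.138, -0.004, 2.754]
wrist_force: [1.3, -0.1, -0.5]
finger_gap: 28.5
finger_force: 0.0
0.88 [260. 200.] [[537.0, 203.0, 104.0], [627.0, 246.0, 107.0]] ((583.0743408203125, 223.55020141601562), (17.52604866027832, 99.97892761230469), 68.87744140625)
```

View pics/w11.png

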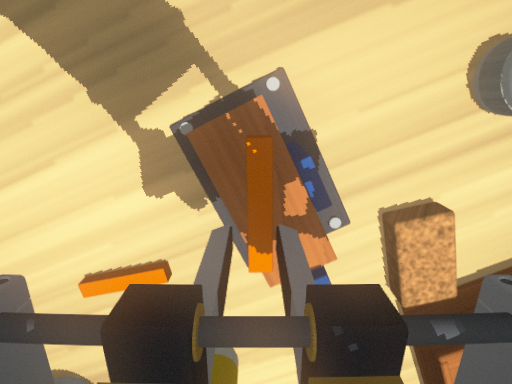

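```bash
python3 -m creep '{"slide":[[0.1,0.25,0],[0,0,-2],[0,0,-1.4],[0,0,0]],"turn":[0,0,0,0],"claw":[0.3,0.3,0.3,0.3]}' 15
python3 -m creep '{"slide":[[0,0,0],[0,0,0],[0,0,0],[0,0,2],[0,0,4],[0,0,0]],"turn":[0,0,0,0,0,0],"claw":[0.1,0.1,0.1,0.1,0.1,0.1]}' 15
```

```text
clock: 37.78
eef_pos: [592.9, 217.7, 288.9]
eef_rot: [-3.141, -0.001, 2.759]
wrist_force: [-0.0, 0.2, 0.4]
finger_gap: 28.0
finger_force: 0.0
clock: 38.52
eef_pos: [593.1, 217.8, 353.9]
eef_rot: [3.138, 0.005, 2.759]
wrist_force: [-0.3, -0.2, 0.1]
finger_gap: 17.7
finger_force: 15.0
```

```bash
python3 -m creep '{"slide":[[-0.8,0,0],[-0.8,0,0],[-0.8,0,0],[-0.8,0,0],[-0.8,-0.1,0],[-0.8,-0.1,0],[-0.7,-0.1,0],[0,0,0]],"turn":[-0.16,-0.16,-0.16,-0.16,-0.16,-0.16,-0.162,0],"claw":[0.1,0.1,0.1,0.1,0.1,0.1,0.1,0.1]}' 15
python3 -m creep '{"slide":[[0,0,-3],[0,0,-3],[0,0,-0.2],[0,0,0]],"turn":[0,0,0,0],"claw":[0.1,0.1,0.1,0.1]}' 15
python3 -m creep '{"slide":[[0,0,-0.25],[0,0,0]],"turn":[0,0],"claw":[0.1,0.1]}' 15
```

```text
clock: 39.52
eef_pos: [537.7, 214.7, 349.5]
eef_rot: [-3.141, 0.0, 1.638]
wrist_force: [0.9, -0.2, -1.1]
finger_gap: 17.8
finger_force: 15.0
clock: 40.02
eef_pos: [538.1, 214.7, 287.7]
eef_rot: [-3.141, 0.0, 1.639]
wrist_force: [-0.5, -0.1, -0.6]
finger_gap: 17.7
finger_force: 15.0
clock: 40.28
eef_pos: [538.0, 214.7, 285.3]
eef_rot: [3.141, -0.0, 1.637]
wrist_force: [-0.2, -0.1, 0.5]
finger_gap: 17.8
finger_force: 15.0
```

```bash
python3 -m creep '{"slide":[[0,0,-0.15],[0,0,0]],"turn":[0,0],"claw":[0.1,0.1]}' 15
python3 -m creep '{"slide":[[0,0,-0.1],[0,0,0]],"turn":[0,0],"claw":[0.1,0.1]}' 15
```

```text
clock: 40.52
eef_pos: [537.9, 214.8, 284.9]
eef_rot: [3.141, -0.0, 1.637]
wrist_force: [-5.5, -1.7, 13.7]
finger_gap: 18.0
finger_force: 15.0
clock: 40.78
eef_pos: [537.9, 214.8, 284.2]
eef_rot: [3.14, -0.0, 1.637]
wrist_force: [-7.3, -2.2, 16.1]
finger_gap: 17.8
finger_force: 15.0
```

```bash
python3 -m creep '{"slide":[[0,0,0],[0,0,0],[0,0,5],[0,0,3],[2.3,-4.4,0],[2.3,-4.4,0],[2.4,-4.4,0],[2.4,-4.3,0]],"turn":[0,0,0,0,-0.08,-0.08,-0.08,0],"claw":[0.32,0.32,0.32,0.32,0.5,0.5,0.5,0.5]}' 15
python3 -m creep '{"slide":[[0,0,-4],[0,0,-4],[0,0,-4],[0,0,-3.8],[0,0,-0.4],[0,0,0]],"turn":[0,0,0,0,0,0],"claw":[0.5,0.5,0.5,0.5,0.5,0.3]}' 15
python3 -m creep '{"slide":[[0,0,0],[0,0,0],[0,0,0],[0,0,0],[0,0,5],[0,0,5],[0,0,5],[0,0,0]],"turn":[0,0,0,0,0,0,0,0],"claw":[0.1,0.1,0.1,0.1,0.1,0.1,0.1,0.1]}' 15
python3 stack.py side s12.png; python3 look.py side s13.png caul1 10 115
```

```text
clock: 41.78
eef_pos: [632.5, 38.2, 362.4]
eef_rot: [3.142, -0.0, 1.396]
wrist_force: [0.7, 0.3, -0.1]
finger_gap: 47.2
finger_force: 0.0
clock: 42.52
eef_pos: [632.0, 39.7, 200.2]
eef_rot: [-3.141, 0.0, 1.397]
wrist_force: [-0.3, 0.8, -0.0]
finger_gap: 40.3
finger_force: 0.0
clock: 43.52
eef_pos: [632.1, 39.7, 354.7]
eef_rot: [3.135, -0.001, 1.397]
wrist_force: [0.2, 0.5, -1.0]
finger_gap: 18.1
finger_force: 15.0
61 66 [[-70.6, 13.7], [73.7, 43.1]]
67 61 [[-71.3, 14.0], [73.5, 42.2]]
73 65 [[-70.2, -4.5], [76.5, 43.5]]
80 745 [[-70.0, -30.6], [66.8, 40.3]]
95 310 [[-55.2, -43.7], [77.7, 52.7]]
0.78 [267. 253.] [[525.0, 182.0, 86.0], [545.0, 278.0, 106.0]] ((536.6286010742188, 230.352783203125), (19.799266815185547, 102.2794418334961), 4.061384201049805)
0.42 [291. 324.] [[421.0, 372.0, 4.0], [456.0, 405.0, 54.0]] ((439.27703857421875, 388.7123107910156), (38.257755279541016, 40.29859924316406), 5.457914352416992)
```

View pics/s13.png

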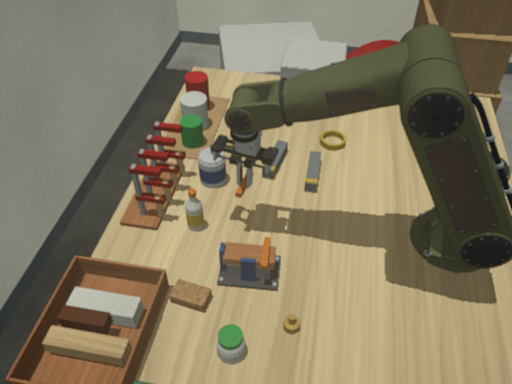

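```bash
python3 -m creep '{"slide":[[-0.3,4.8,0],[-0.3,4.8,0],[-0.3,4.8,0],[-0.17,4.75,0],[0,0,0],[0,0,-3],[0,0,-3.7],[0,0,0]],"turn":[0.08,0.08,0.08,0,0,0,0,0],"claw":[0.1,0.1,0.1,0.1,0.1,0.1,0.1,0.1]}' 15
python3 -m creep '{"slide":[[0,0,-0.2],[0,0,0]],"turn":[0,0],"claw":[0.1,0.1]}' 15
python3 -m creep '{"slide":[[0,0,-0.15],[0,0,0]],"turn":[0,0],"claw":[0.1,0.1]}' 15
```

```text
clock: 44.68
eef_pos: [621.6, 230.4, 283.5]
eef_rot: [3.14, -0.0, 1.636]
wrist_force: [2.6, 0.9, 7.0]
finger_gap: 18.0
finger_force: 20.0
clock: 44.92
eef_pos: [621.6, 230.5, 283.3]
eef_rot: [3.139, -0.001, 1.636]
wrist_force: [-5.6, 0.2, 23.6]
finger_gap: 17.5
finger_force: 27.6
clock: 45.18
eef_pos: [621.5, 230.5, 283.2]
eef_rot: [3.139, -0.001, 1.636]
wrist_force: [-10.7, -2.1, 33.4]
finger_gap: 17.5
finger_force: 33.1
```

```bash
python3 -m creep '{"slide":[[0,0,0.25],[0,0,0],[0,0,0],[0,0,5],[0,0,5],[0,0,2],[-4.5,2,0],[-4.5,2,0]],"turn":[0,0,0,0,0,0,0,0],"claw":[0.1,0.27,0.27,0.27,0.27,0.27,0.5,0.5]}' 15
python3 -m creep '{"slide":[[-4.5,2,0],[-4.4,2,0],[0,0,0]],"turn":[0,0,-0.067],"claw":[0.5,0.5,0.5]}' 15
python3 look.py wrist w14.png weight 40 60; python3 look.py side s14.png caul1 94 112; python3 stack.py side s14b.png
```

```text
clock: 46.18
eef_pos: [530.4, 270.6, 400.9]
eef_rot: [-3.14, 0.001, 1.635]
wrist_force: [0.7, 1.2, 0.2]
finger_gap: 41.9
finger_force: 0.0
clock: 46.55
eef_pos: [440.3, 311.6, 401.6]
eef_rot: [-3.14, 0.001, 1.571]
wrist_force: [0.5, -1.5, 0.3]
finger_gap: 47.0
finger_force: 0.0
0.83 [254. 112.] [[426.0, 366.0, 23.0], [462.0, 403.0, 53.0]] ((443.9383850097656, 384.8822937011719), (17.022415161132812, 16.973478317260742), 43.87952423095703)
0.54 [269. 253.] [[524.0, 181.0, 87.0], [545.0, 279.0, 107.0]] ((535.1550903320312, 229.44752502441406), (18.342300415039062, 100.91673278808594), 3.6748201847076416)
61 48 [[-65.4, 13.9], [74.5, 41.8]]
67 57 [[-69.9, 14.7], [76.2, 42.4]]
73 67 [[-67.7, 14.4], [76.2, 41.5]]
80 606 [[-71.5, -30.9], [66.5, 41.3]]
95 520 [[-55.6, -45.5], [76.8, 51.7]]
```

View pics/w14.png

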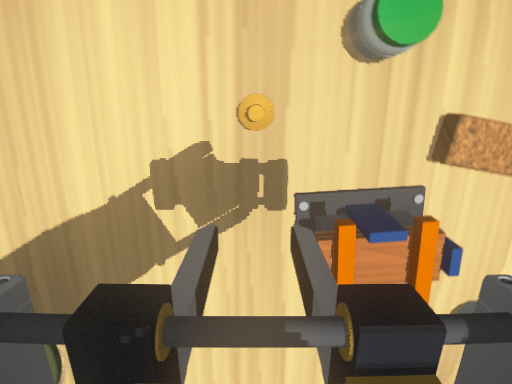

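```bash
python3 -m creep '{"slide":[[0.2,3.6,0],[0.2,3.7,0],[0,0,-4.5],[0,0,-4.5],[0,0,-4.5],[0,0,-4],[0,0,0],[0,0,0]],"turn":[0,0,0,0,0,0,0,0],"claw":[0.5,0.5,0.5,0.5,0.5,0.5,0.5,0.3]}' 25
python3 -m creep '{"slide":[[0,0,0],[0,0,0],[0,0,0],[0,0,0]],"turn":[0,0,0,0],"claw":[0.1,0.1,0.1,0.1]}' 25
python3 -m creep '{"slide":[[0,0,5],[0,0,5],[0,0,4],[3.5,-3.9,0],[3.5,-3.9,0],[3.5,-3.9,0],[3.3,-3.9,0],[0,0,0]],"turn":[0,0,0,0.067,0,0,0,0],"claw":[0.1,0.1,0.1,0.1,0.1,0.1,0.1,0.1]}' 25
```

```text
clock: 47.8
eef_pos: [446.7, 383.8, 226.9]
eef_rot: [-3.141, 0.0, 1.57]
wrist_force: [0.2, 0.2, 0.4]
finger_gap: 39.8
finger_force: 0.0
clock: 48.3
eef_pos: [446.2, 384.2, 227.5]
eef_rot: [-3.141, 0.0, 1.57]
wrist_force: [-3.0, -0.8, 3.8]
finger_gap: 17.6
finger_force: 25.0
clock: 49.3
eef_pos: [586.0, 225.3, 366.4]
eef_rot: [-3.141, 0.001, 1.633]
wrist_force: [-0.1, 0.7, -4.2]
finger_gap: 17.5
finger_force: 25.0
```

```bash
python3 -m creep '{"slide":[[-0.4,0.3,0],[0,0,-3],[0,0,-2.4],[0,0,0],[0,0,0]],"turn":[0,0,0,0,0],"claw":[0.1,0.1,0.1,0.1,0.1]}' 25
python3 -m creep '{"slide":[[0,0,-0.15],[0,0,0]],"turn":[0,0],"claw":[0.1,0.1]}' 25
python3 -m creep '{"slide":[[0,0,-0.1],[0,0,0]],"turn":[0,0],"claw":[0.1,0.1]}' 25
```

```text
clock: 49.92
eef_pos: [579.9, 232.0, 314.4]
eef_rot: [3.141, -0.0, 1.638]
wrist_force: [0.1, -1.3, -3.6]
finger_gap: 17.5
finger_force: 29.6
clock: 50.18
eef_pos: [580.2, 231.3, 312.2]
eef_rot: [3.141, -0.0, 1.637]
wrist_force: [0.8, 0.0, -4.2]
finger_gap: 17.6
finger_force: 29.6
clock: 50.42
eef_pos: [580.2, 231.2, 310.8]
eef_rot: [-3.141, 0.0, 1.637]
wrist_force: [-0.4, -0.3, -4.1]
finger_gap: 17.7
finger_force: 29.6
```

```bash
python3 -m creep '{"slide":[[0.2,-0.25,0],[0,0,-0.1],[0,0,0]],"turn":[0,0,0],"claw":[0.1,0.1,0.1]}' 25
python3 -m creep '{"slide":[[0,0,-0.1],[0,0,0]],"turn":[0,0],"claw":[0.1,0.1]}' 25
python3 -m creep '{"slide":[[0,0,-0.1],[0,0,0]],"turn":[0,0],"claw":[0.1,0.1]}' 25
```

```text
clock: 50.8
eef_pos: [582.3, 228.6, 309.7]
eef_rot: [-3.141, -0.0, 1.637]
wrist_force: [-0.7, 0.2, -3.4]
finger_gap: 17.9
finger_force: 29.6
clock: 51.05
eef_pos: [582.2, 228.7, 309.4]
eef_rot: [3.141, -0.0, 1.637]
wrist_force: [-2.0, -1.4, 2.8]
finger_gap: 18.0
finger_force: 30.2
clock: 51.3
eef_pos: [582.2, 228.7, 309.3]
eef_rot: [3.14, -0.0, 1.637]
wrist_force: [-6.5, -4.1, 12.7]
finger_gap: 17.7
finger_force: 31.2
```

Contact. Ease off, release, rise, and look.

```bash
python3 -m creep '{"slide":[[0,0,0.1],[0,0,0],[0,0,0],[0,0,4],[0,0,5],[0,-3,3],[0,0,0]],"turn":[0,0,0,0,0,0,0],"claw":[0.1,0.35,0.35,0.35,0.35,0.35,0.35]}' 15
python3 look.py wrist w20.png caul1 93 110; python3 look.py wrist w21.png weight 125 145; python3 stack.py wrist w22.png
```

```text
clock: 52.18
eef_pos: [582.3, 197.6, 431.0]
eef_rot: [3.138, -0.001, 1.635]
wrist_force: [0.3, -0.2, -0.0]
finger_gap: 32.8
finger_force: 0.0
0.84 [292. 151.] [[610.0, 187.0, 84.0], [630.0, 282.0, 100.0]] ((620.505859375, 234.16000366210938), (18.2407169342041, 99.13959503173828), 3.465230703353882)
0.76 [212. 149.] [[526.0, 183.0, 85.0], [546.0, 279.0, 100.0]] ((535.6650390625, 230.30563354492188), (18.43503761291504, 99.67085266113281), 2.992793321609497)
0.96 [257. 156.] [[564.0, 213.0, 92.0], [600.0, 251.0, 136.0]] ((582.1982421875, 230.8275146484375), (16.684284210205078, 17.177839279174805), 3.7344818115234375)
61 38 [[-68.5, 29.8], [64.9, 30.2]]
67 52 [[-18.3, 17.3], [78.8, 42.2]]
73 58 [[-67.8, 17.2], [78.0, 30.1]]
80 3732 [[-69.0, -30.1], [68.4, 29.3]]
95 5310 [[-52.7, -43.5], [78.2, 50.2]]
```

View pics/w20.png

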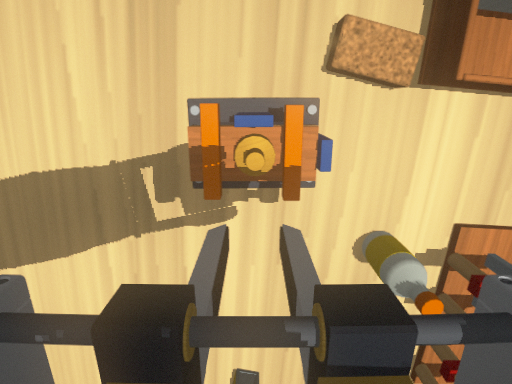

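```bash
python3 -c "
from cell import manip
print(manip.sign_off())"
```

```text
the job is handed in; nothing more can be done
None
```

The job is handed in at about 52 s: in the last picture the stack looks flush against both stops, with a caul across each end and the brass weight in the middle. No verdict came back. Caul 1 was knocked askew on the stack partway through, so I picked it up and laid it square again.

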